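# Centre the porcelain bird on its stand

## Robot

A 6-joint arm with a two-finger parallel gripper is mounted at the origin on the work surface. World frame = base frame: x ahead of the robot, y to its left, z up, the work surface at z = 0. Lengths are in m, angles in rad, forces in N, time in s.
With the tool pointing down it reaches from about 0.35 to 0.775 m from the base axis. Payload 7.3 kg.
Tool frame: the origin (TCP) lies between the finger pads; the fingertips stand 25 mm ahead of it and the grasp point (between the pads) lies 6 mm ahead of it; y points along the fingers, z is the direction in which the jaws open and shut, and the axes are right-handed (so a half turn about y gives the same grasp; the last joint's range is limited). The gripper opens to 92 mm and grips with 3 to 60 N. Pads are 19 mm wide; open, the fingers measure 130 mm over their backs; the gripper's body (75 mm by 190 mm) begins 47 mm behind the grasp point.
Start: joints at [0.956, 0.342, 1.524, -0, 1.275, -0.146], TCP at [0.237, 0.468, 0.252] pointing down, gripper open.
Joint ranges: [-2.53, 2.53], [-0.77, 2.02], [0.04, 2.7], [-1, 4.14], [0.28, 2.66], [-3.11, 3.11]. Speed limits (rad/s): [2.57, 2.57, 3.14, 3.14, 3.14, 3.14].

## Interface

Orientations are given as [roll, pitch, yaw] about the fixed x, y, z axes, in that order (R = Rz(yaw) Ry(pitch) Rx(roll)).
In Python, from cell import sensors, read_camera, hand_in gives the robot as it stands. The module is installed in compiled form; this text tells all that it offers.
- The arm moves only by the tool send_rows, never from a script. Its argument "motion" is a list that holds one entry, the list of rows, each a list of 4 numbers: the shift along the tool's x, y, z in m, then the turn about the tool's y in degrees. In form: [[[tx, ty, tz, twist], ...]]. A call has 1 to 8 rows; each row is the pose to reach, as a shift and turn from the pose measured when the call began, along the tool's axes at that moment; what a row does not reach only later rows make up. A row lasts 1/10 s, in which the tool goes at most 50 mm and 8.59 degrees, less where a joint would pass 70% of its speed; a pose out of reach is approached as far as the arm can. A call with a gripper value outside its range is refused whole. "gripper" is the opening, from 0 (shut) to 1 (fully open), set as the call begins (left out, the last holds). The fingers move at their own pace and stop on an object; "grip_force" is the grip in N (left out, the last holds). Time passes only in rows, so rows that repeat a pose let the fingers close. It gives the time, the measured TCP pose, the force and the opening at its end, in the units of the state.
- sensors.observe(): the state, without advancing time (a new reading comes with each control period).
- read_camera(name): name is "side" or "top" or "wrist"; returns a dict with "frame" (480x640x3 uint8, red, green, blue), "fx", "fy", "cx", "cy" (pixels), "extrinsics" (4x4, takes a point from world to camera coordinates). Camera axes: x right, y up, looking along -z (the intrinsics and any distortion apply to the point x, -y, -z); pixel columns grow to the right and rows downward; lengths in m; the calibration is good to about 2 mm. A picture is of the moment at which its call begins. There is no depth.
- hand_in(): hands the job in, once; it reports no verdict.
The state is a dict: "time": time; "qpos": joint angles; "qvel": joint speeds; "joint_efforts": joint torques, N m; "tool_pos": TCP position; "tool_rot": TCP orientation; "contact_force": force on the tool from outside, world axes, zero at the start; "torque": the same for the moment, N m; "opening": finger opening in m.
Only numpy, scipy, OpenCV 4.12 (cv2) and the standard library are available. Lean on these libraries where they do the work, as an engineer would, in place of code of your own. Each camera call takes 0.05 s, during which the arm holds its last target.

## Task

Two small porcelain birds stand on two low round dark wooden stands; one has been left off to the side of its stand. With the closed fingertips, tap or push that bird slowly and gently at its foot until it stands centred on its own stand, to within about half a centimetre. It is wobbly: keep it upright, never pinch it or lift it, do not push it off, and leave the other bird and everything else on the sideboard where they are.

Things in the scene. Friction and masses are not known exactly. Their poses are not given: they have to be found in the camera images.
- bird: the off-centre white porcelain bird, 74 mm tall, 0.1 to 0.2 kg. Foot: an upright drum, diameter 34, height 16; above it a slim leg (diameter 12), then body and head no wider than the foot (beak within 20 mm of the axis). Origin: centre of the foot's underside; z up. Pushed at the foot it slides under about 1 N and stays where it is left; pushed higher up it tips. Its facing does not matter
- stand: the round dark wooden stand under that bird: diameter 90, 30 tall, fixed, flat top without a rim. Origin: centre of its underside, on its axis; its top is 30 mm above. The bird starts with its axis 17 to 25 mm from the stand's axis, in any direction
- other_bird: an identical bird, already centred on the other stand; to be left alone. Origin: centre of the foot's underside
- other_stand: an identical fixed wooden stand under the other bird. Origin: centre of its underside
- jar: small amber glass jar with a brass cap, diameter 42, 60 tall, between or near the two stands (mm); bystander. Origin: centre of its underside
- coaster: round cork coaster, diameter 90, 10 thick, lying near the robot (mm); bystander. Origin: centre of its underside
- bowl: blue porcelain bowl, rim diameter 130, 60 tall, at the far side (mm); bystander. Origin: centre of its underside
- tumbler: clear tumbler, diameter 68, 85 tall, far left (mm); bystander. Origin: centre of its underside
- tumbler2: clear tumbler like the first, far right (mm); bystander. Origin: centre of its underside
- trinket_box: dark wooden block-like trinket box 90 x 70, 50 tall, on the right (mm); bystander. Origin: centre of its underside
- bottle: green glass bottle, diameter 72, 220 tall, on the left (mm); bystander. Origin: centre of its underside
Things that resemble listed ones, but are neither listed nor needed, are in the scene too. What is shaped like the bird but green or pink is not meant. What is shaped like the stand but orange or red is not meant.

How it is judged:
By the outcome, as a careful person would: the job done as asked, in the order asked, and still so for the second after the job is handed in, with the robot touching nothing.
It also fails if it takes over 54 s, if anything falls off the work surface, if the arm or the gripper's body presses on something with over 40 N, if the wrist force passes 120 N, or if a joint passes its speed limit or range.

## Working session

There is one attempt and no reset: what is moved stays moved. The work goes in short steps, Python scripts to look and compute and a tool call to move; the robot and the scene stay as the last step left them, time stands still between calls to the robot, and variables do not carry over. Pictures are saved under pics/ and viewed, and the job is handed in when it is done.

Besides the shell and the picture viewer there is one more tool, called after ">>>" by a JSON object that holds its "api" and its "payload", one argument or row to a line. send_rows: Moves the arm, as the interface text tells. Its arguments: {"type":"object","properties":{"motion":{"type":"array"},"gripper":{"type":"number"},"grip_force":{"type":"number"}},"required":["motion"]}

```bash
mkdir -p pics; python3 - <<'E'
from cell import sensors, read_camera
import cv2,numpy as np
s=sensors.observe()
for k,v in s.items(): print(k,np.round(v,4).tolist())
for n in ("top","side"):
    c=read_camera(n); cv2.imwrite(f"pics/{n}0.png",c["frame"][:,:,::-1]); print(n,c["fx"],c["fy"],c["cx"],c["cy"],[k for k in c]); print(np.round(c["extrinsics"],4).tolist())
E
```

```text
time 0.0
qpos [0.956, 0.3427, 1.525, -0.0, 1.2754, -0.146]
qvel [0.001, 0.0002, -0.0002, 0.0002, -0.0014, 0.0007]
joint_efforts [-0.0008, -43.1245, -24.4218, 0.0718, 0.0561, -0.0001]
tool_pos [0.237, 0.4681, 0.251]
tool_rot [-1.5723, 0.0002, -0.4688]
contact_force [0.6529, -0.6628, -0.0557]
torque [0.0245, 0.015, 0.0136]
opening 0.0917
top 550.116506353854 550.116506353854 310.1798031335287 244.7253664383915 ['frame', 'fx', 'fy', 'cx', 'cy', 'extrinsics']
[[-0.0106, -0.9999, -0.0126, 0.0208], [0.9987, -0.0112, 0.0498, -0.5808], [-0.0499, -0.012, 0.9987, -1.2105], [0.0, 0.0, 0.0, 1.0]]
side 489.0088731298677 489.0088731298677 316.09233757906406 245.40963981109965 ['frame', 'fx', 'fy', 'cx', 'cy', 'extrinsics']
[[0.8677, -0.4968, -0.0163, -0.5041], [0.3393, 0.568, 0.7499, -0.2534], [-0.3632, -0.6562, 0.6614, -0.9171], [0.0, 0.0, 0.0, 1.0]]
```

View pics/top0.png

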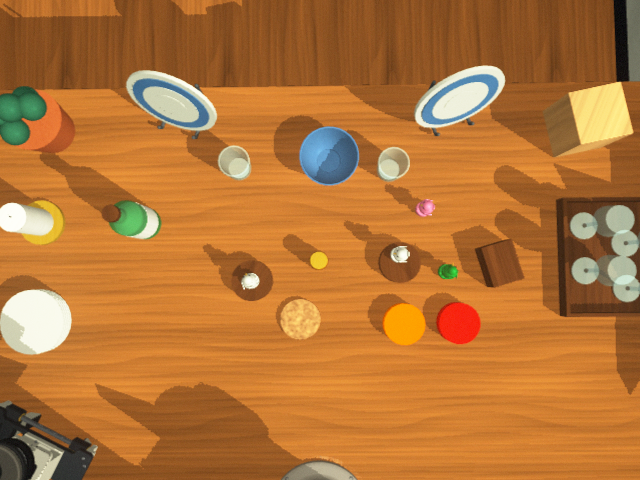

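View pics/side0.png

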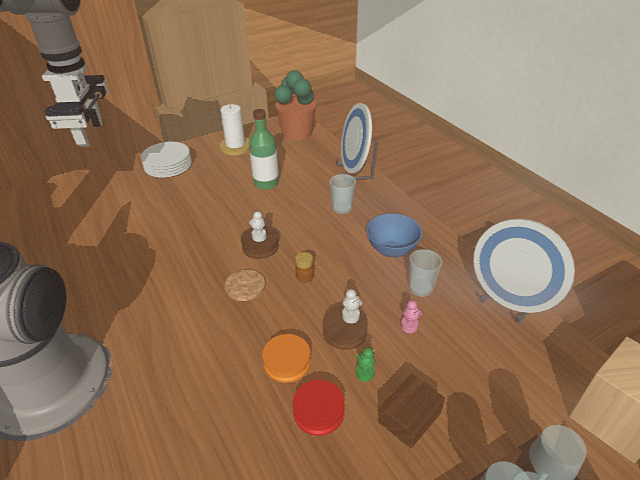

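The top view shows white birds at (250,281), looking centred on the stand at (252,281), and at (401,254), off-centre on the stand at (399,263). Decoys are the pink bird (426,208), the green bird (448,271), the orange disc (404,324) and the red disc (459,323). I'll check the right-hand white bird in close crops.

```bash
cat > h.py <<'E'
from cell import sensors, read_camera
import cv2,numpy as np
def proj(c,P):
    P=np.atleast_2d(P); E=c["extrinsics"]; q=P@E[:3,:3].T+E[:3,3]
    return np.c_[c["cx"]+c["fx"]*q[:,0]/-q[:,2], c["cy"]+c["fy"]*(-q[:,1])/-q[:,2]]
def unproj(c,uv,z):
    E=c["extrinsics"];R=E[:3,:3];o=-R.T@E[:3,3]
    d=R.T@np.array([(uv[0]-c["cx"])/c["fx"],-(uv[1]-c["cy"])/c["fy"],-1]); return o+d*(z-o[2])/d[2]
def circ(x,y,z,r,n=72):
    a=np.linspace(0,2*np.pi,n); return np.c_[x+r*np.cos(a),y+r*np.sin(a),0*a+z]
def crop(c,u,v,w,h,s,name,curves=()):
    u0,v0=int(u-w/2),int(v-h/2)
    im=cv2.resize(np.ascontiguousarray(c["frame"][max(v0,0):v0+h,max(u0,0):u0+w,::-1]),None,fx=s,fy=s,interpolation=cv2.INTER_CUBIC)
    for P,col in curves:
        p=(proj(c,P)-[max(u0,0),max(v0,0)]+.5)*s-.5
        cv2.polylines(im,[np.round(p).astype(int)],False,col,1,cv2.LINE_AA)
    cv2.imwrite(f"pics/{name}.png",im)
    return im
E
python3 - <<'E'
from h import *
for n,a,b in (("top",(400,260),(251,281)),("side",(347,318),(259,235))):
    c=read_camera(n)
    i=[crop(c,*p,72,90,5,"x") for p in (a,b)]
    cv2.imwrite(f"pics/{n}1.png",np.hstack(i))
    if n=="top":
        for p in (a,(399,263),(252,281)): print(unproj(c,p,.03))
E
```

```text
[ 0.54454172 -0.18221085  0.03      ]
[ 0.53799484 -0.17990144  0.03      ]
[0.50199494 0.14279926 0.03      ]
```

View pics/top1.png

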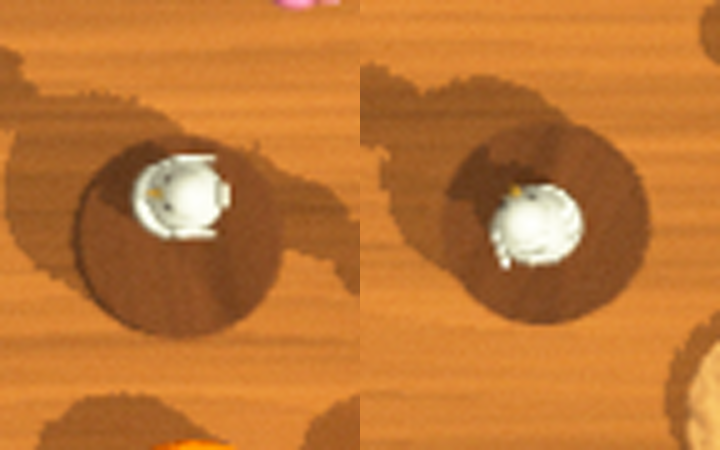

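View pics/side1.png

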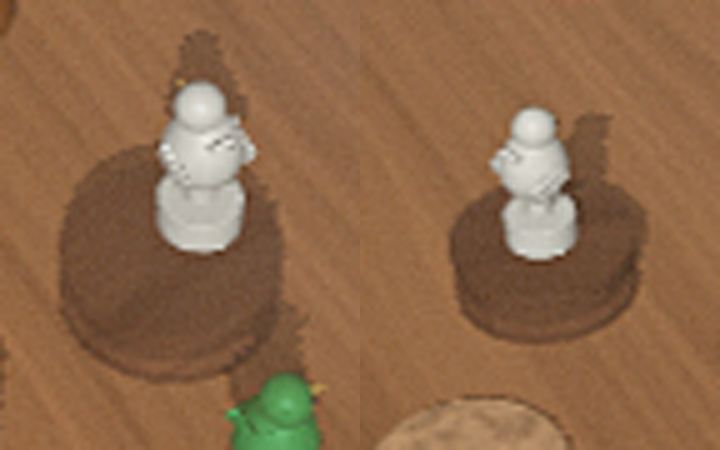

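The right-hand white bird stands clearly toward the far (+x) edge of its stand, while the left one is centred. Next I'll fit overlays.

```bash
python3 - <<'E'
from h import *
t=read_camera("top");s=read_camera("side")
print("stand",unproj(t,(400-.1,262.3),.03), "head",unproj(t,(400.8,254.3),.09))
print("foot side", unproj(s,(311+200/5,273+218/5+1),.038))  # rough foot mid
S=(0.5385,-0.182);B=(0.5585,-0.185)
def ov(c,S,B): 
    return [(circ(*S,.03,.045),(0,255,255)),(circ(*S,.0,.045),(0,200,0)),(circ(*B,.03,.017),(255,0,0)),(circ(*B,.046,.017),(255,0,255)),(circ(*B,.09,.010),(0,0,255))]
i=[crop(c,*p,72,90,5,"x",ov(c,S,B)) for c,p in ((t,(400,260)),(s,(347,318)))]
cv2.imwrite("pics/ov1.png",np.hstack(i))
E
```

```text
stand [ 0.53950637 -0.1818979   0.03      ] head [ 0.55517248 -0.17505978  0.09      ]
foot side [ 0.55427199 -0.1872746   0.038     ]
```

View pics/ov1.png

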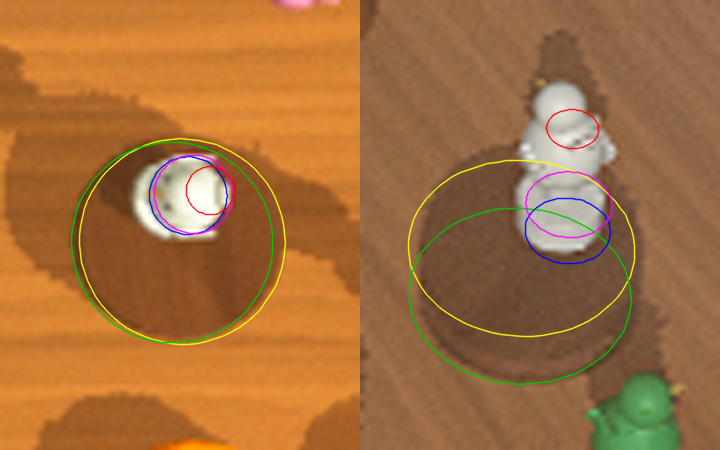

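```bash
python3 - <<'E'
from h import *
t=read_camera("top");s=read_camera("side")
def ov(c,S,B): 
    return [(circ(*S,.03,.045),(0,255,255)),(circ(*S,.0,.045),(0,200,0)),(circ(*B,.03,.017),(255,0,0)),(circ(*B,.046,.017),(255,0,255))]
i=[crop(c,*p,60,72,6,"x",ov(c,S,B)) for c,p,S,B in ((t,(400,260),(.5395,-.1805),(.558,-.1765)),(s,(347,312),(.541,-.183),(.5585,-.179)))]
cv2.imwrite("pics/ov2.png",np.hstack(i))
# dark/wood profile for stand
E
```

```text
(no output)
```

View pics/ov2.png

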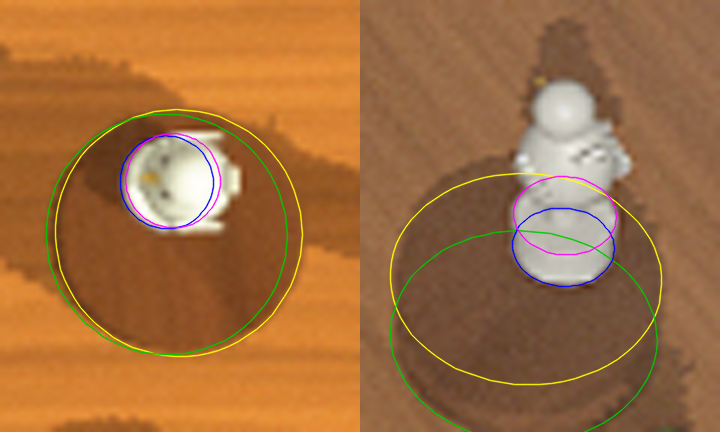

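The overlays fit: stand about (.540,-.181), bird about (.558,-.176). The offset is roughly +18 mm in x and +5 mm in y, about 19 mm in total, which is in the stated range. One constraint: the gripper body starts 66 mm above the tips and the bird's top is at 104 mm. The tips therefore have to stay near z≈41 mm, so the body clears the head while the tips still touch the foot (30–46 mm). Now the transit.

>>> {"api": "send_rows", "payload": {
  "motion": [
    [[0.03,0,-0.02,-2],[0.068,0,-0.045,-5],[0.106,0,-0.07,-8],[0.144,0,-0.095,-11],[0.182,0,-0.12,-14],[0.22,0,-0.145,-17],[0.258,0,-0.17,-20],[0.29,0,-0.19,-22]]
  ],
  "gripper": 0,
  "grip_force": 10
}}

```text
time: 1.2
tool_pos: [0.4108, 0.1657, 0.2519]
tool_rot: [-1.571, -0.001, -0.084]
contact_force: [0.4, 1.4, 0.8]
opening: 0.0325
```

```bash
cat >> h.py <<'E'
from scipy.spatial.transform import Rotation as Ro
def to_tool(target,yaw):
    s=sensors.observe(); R=Ro.from_euler('xyz',s["tool_rot"]).as_matrix()
    d=R.T@(np.array(target)-s["tool_pos"])
    dy=np.degrees((yaw-s["tool_rot"][2]+np.pi)%(2*np.pi)-np.pi)
    print("t",s["time"],"pos",np.round(s["tool_pos"],4),"rot",np.round(s["tool_rot"],4),"F",np.round(s["contact_force"],2),"op",round(s["opening"],4)); print("shift mm",np.round(d*1000,1),"twist",round(-dy,2))
E
python3 -c "
from h import *
to_tool((.598,-.165,.2),.26)"
```

```text
t 1.2 pos [0.4108 0.1657 0.2519] rot [-1.571e+00 -5.000e-04 -8.370e-02] F [0.44 1.42 0.78] op 0.0325
shift mm [ 214.1   52.  -313.9] twist -19.69
```

>>> {"api": "send_rows", "payload": {
  "motion": [
    [[0.026,0.005,-0.038,-2.5],[0.052,0.012,-0.077,-5],[0.08,0.019,-0.117,-7.5],[0.107,0.026,-0.157,-10],[0.134,0.033,-0.196,-12.5],[0.161,0.04,-0.236,-15],[0.188,0.046,-0.276,-17.5],[0.214,0.052,-0.314,-19.7]]
  ]
}}

```text
time: 2.0
tool_pos: [0.5985, -0.1672, 0.1997]
tool_rot: [-1.571, -0.001, 0.261]
contact_force: [-0.3, -0.0, -0.2]
opening: 0.0006
```

```bash
python3 - <<'E'
from h import *
to_tool((.598,-.165,.2),.26)
w=read_camera("wrist"); cv2.imwrite("pics/w1.png",w["frame"][:,:,::-1])
print(np.round(w["extrinsics"],3).tolist(),w["fx"])
for n,uv in(("b",(.558,-.176,.03)),("s",(.5395,-.1805,.03))): print(n,proj(w,uv))
to_tool((.598,-.165,.2),.26)
E
```

```text
t 2.0 pos [ 0.5985 -0.1672  0.1997] rot [-1.5711e+00 -6.0000e-04  2.6130e-01] F [-0.3  -0.01 -0.24] op 0.0006
shift mm [ 0.  -0.3  2.3] twist 0.08
[[-0.259, 0.966, 0.0, 0.317], [-0.918, -0.246, -0.311, 0.53], [-0.3, -0.08, 0.951, -0.176], [0.0, 0.0, 0.0, 1.0]] 371.2863242325127
b [[314.69985837 169.18160897]]
s [[315.31904294 145.10879201]]
t 2.05 pos [ 0.6006 -0.1734  0.1978] rot [-1.5745e+00 -6.0000e-04  2.5980e-01] F [-1.85 -4.5  -0.86] op 0.0004
shift mm [-0.3 -2.2  8.8] twist -0.01
```

View pics/w1.png

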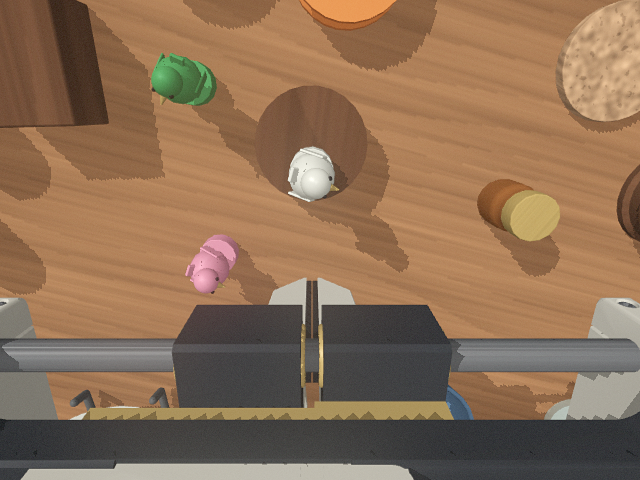

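The wrist view shows the white bird at (312,175) on its stand (311,140), with the closed fingertips at (312,285). The arm was still overshooting, so I'll settle and then fit.

>>> {"api": "send_rows", "payload": {
  "motion": [
    [[0,0,0.008,0],[0,0,0.008,0],[0,0,0.008,0],[0,0,0.008,0]]
  ]
}}

```text
time: 2.45
tool_pos: [0.5984, -0.1644, 0.1985]
tool_rot: [-1.575, -0.001, 0.261]
contact_force: [0.3, 0.6, 0.2]
opening: 0.0005
```

```bash
cat >> h.py <<'E'
def ov(S,B): 
    return [(circ(*S,.03,.045),(0,255,255)),(circ(*S,.0,.045),(0,200,0)),(circ(*B,.03,.017),(255,0,0)),(circ(*B,.046,.017),(255,0,255))]
E
python3 - <<'E'
from h import *
to_tool((.598,-.165,.2),.26)
w=read_camera("wrist"); E=w["extrinsics"]; print("cam",-E[:3,:3].T@E[:3,3])
p=proj(w,(.548,-.178,.03))[0];print(p)
a=crop(w,312,145,120,140,4,"w2a");b=crop(w,312,145,120,140,4,"w2b",ov((.5395,-.1805),(.558,-.176)))
cv2.imwrite("pics/w2.png",np.hstack([a,b])[:, :800])
cv2.imwrite("pics/w2.png",cv2.resize(np.hstack([a,b]),(800,467)))
E
```

```text
t 2.45 pos [ 0.5984 -0.1644  0.1985] rot [-1.5748e+00 -1.3000e-03  2.6130e-01] F [0.31 0.56 0.24] op 0.0005
shift mm [-0.6 -1.5 -0.5] twist 0.08
cam [ 0.51518195 -0.18677845  0.33031772]
[312.92732774 155.66484247]
```

View pics/w2.png

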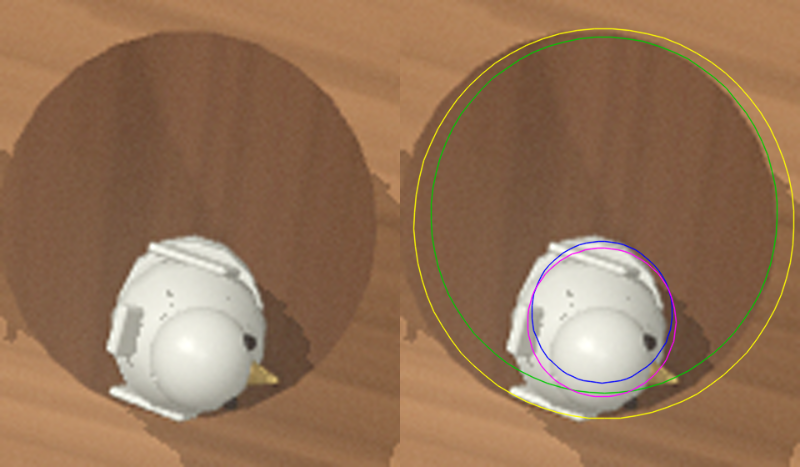

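>>> {"api": "send_rows", "payload": {
  "motion": [
    [[0,0.01,-0.001,0],[0,0.03,-0.002,0],[0,0.05,-0.003,0],[0,0.07,-0.003,0],[0,0.09,-0.003,0],[0,0.105,-0.003,0],[0,0.115,-0.003,0],[0,0.118,-0.003,0]]
  ]
}}

```text
time: 3.3
tool_pos: [0.5989, -0.1673, 0.0792]
tool_rot: [-1.574, 0.0, 0.262]
contact_force: [-0.4, 0.1, -0.7]
opening: 0.0004
```

>>> {"api": "send_rows", "payload": {
  "motion": [
    [[0,0,0,0],[0,0,0,0],[0,0,0,0]]
  ]
}}

```text
time: 3.6
tool_pos: [0.5993, -0.1675, 0.08]
tool_rot: [-1.575, -0.001, 0.262]
contact_force: [-0.5, 0.6, -0.2]
opening: 0.0006
```

```bash
python3 - <<'E'
from h import *
to_tool((.598,-.168,.066),.26)
w=read_camera("wrist"); s=read_camera("side"); cv2.imwrite("pics/w3.png",w["frame"][:,:,::-1])
crop(s,355,300,110,110,5,"s3",ov((.541,-.183),(.5585,-.179)))
print(w["cx"])
for i in range(3):to_tool((.598,-.168,.066),.26)
E
```

```text
t 3.6 pos [ 0.5993 -0.1675  0.08  ] rot [-1.5746e+00 -9.0000e-04  2.6160e-01] F [-0.46  0.6  -0.21] op 0.0006
shift mm [-1.4 14.  -0.1] twist 0.09
311.5793540282844
t 3.7 pos [ 0.5992 -0.1675  0.0799] rot [-1.5744e+00 -7.0000e-04  2.6160e-01] F [-0.2   0.34  0.23] op 0.0001
shift mm [-1.3 13.9 -0.1] twist 0.09
t 3.7 pos [ 0.5992 -0.1675  0.0799] rot [-1.5744e+00 -7.0000e-04  2.6160e-01] F [-0.2   0.34  0.23] op 0.0001
shift mm [-1.3 13.9 -0.1] twist 0.09
t 3.7 pos [ 0.5992 -0.1675  0.0799] rot [-1.5744e+00 -7.0000e-04  2.6160e-01] F [-0.2   0.34  0.23] op 0.0001
shift mm [-1.3 13.9 -0.1] twist 0.09
```

View pics/w3.png

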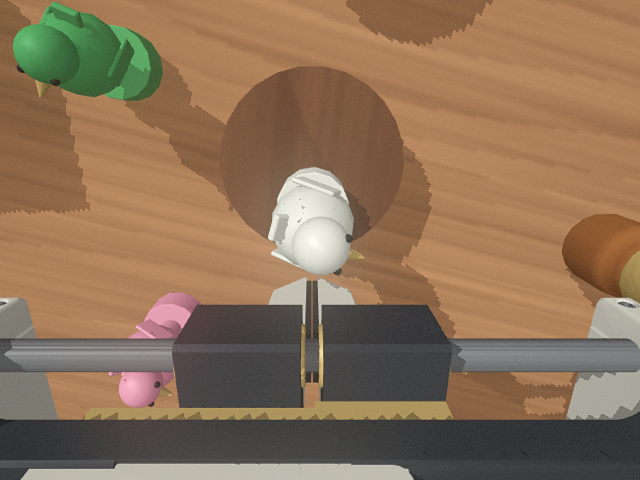

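View pics/s3.png

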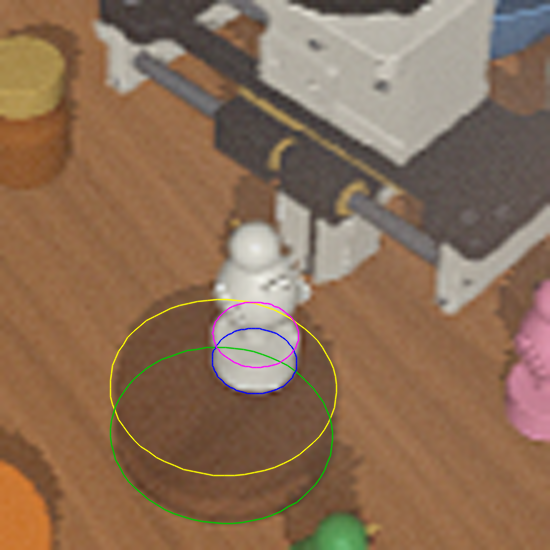

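Wrist view: stand centre column is about 312 and the foot about 313, so both line up with the finger gap (312). The fingertips are still well behind the bird. Lowering to tip z≈41.5 mm.

>>> {"api": "send_rows", "payload": {
  "motion": [
    [[0,0.003,0,0],[0,0.006,0,0],[0,0.009,0,0],[0,0.012,0,0],[0,0.0135,0,0],[0,0.0135,0,0],[0,0.0135,0,0]]
  ]
}}

```text
time: 4.4
tool_pos: [0.5993, -0.1675, 0.0664]
tool_rot: [-1.574, -0.001, 0.262]
contact_force: [-0.3, -0.1, -0.1]
opening: 0.0008
```

```bash
python3 - <<'E'
from h import *
to_tool((.598,-.168,.0665),.26)
w=read_camera("wrist"); s=read_camera("side")
a=crop(w,312,170,140,240,2,"x");b=crop(s,365,300,90,96,5,"s4"); 
cv2.imwrite("pics/m4.png",np.hstack([a,b]))
E
```

```text
t 4.4 pos [ 0.5993 -0.1675  0.0664] rot [-1.5744e+00 -7.0000e-04  2.6160e-01] F [-0.27 -0.08 -0.09] op 0.0008
shift mm [-1.4 -0.1 -0.1] twist 0.09
```

View pics/m4.png

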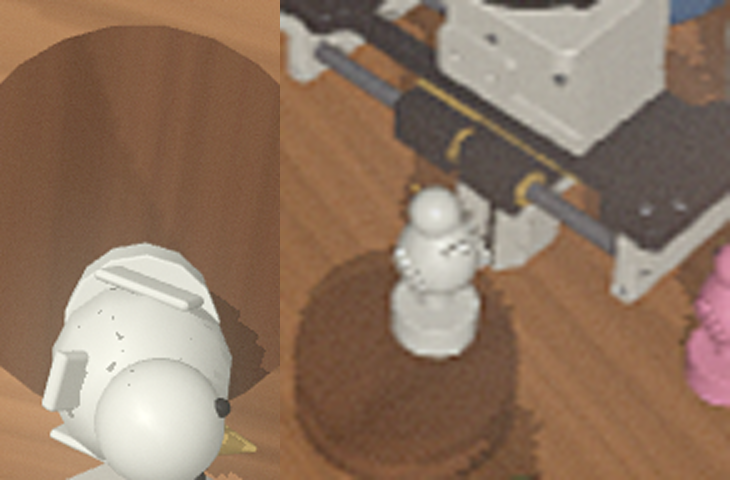

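The fingertips are behind the bird at foot height and the head is clear. Advancing slowly, still short of contact.

>>> {"api": "send_rows", "payload": {
  "motion": [
    [[-0.0015,0,0,0],[-0.003,0,0,0],[-0.0045,0,0,0],[-0.006,0,0,0],[-0.0075,0,0,0],[-0.009,0,0,0],[-0.0105,0,0,0],[-0.012,0,0,0]]
  ]
}}

```text
time: 5.3
tool_pos: [0.5877, -0.1707, 0.0666]
tool_rot: [-1.575, -0.001, 0.262]
contact_force: [0.4, 0.2, 1.2]
opening: 0.0004
```

>>> {"api": "send_rows", "payload": {
  "motion": [
    [[0,0,0,0],[0,0,0,0]]
  ]
}}

```text
time: 5.5
tool_pos: [0.5876, -0.1707, 0.0666]
tool_rot: [-1.575, -0.001, 0.262]
contact_force: [-0.2, -0.1, 0.3]
opening: 0.0002
```

```bash
cat > shot.py <<'E'
from h import *
import sys
n=sys.argv[1]
to_tool((.598,-.168,.0665),.26)
w=read_camera("wrist"); s=read_camera("side")
a=crop(w,312,150,200,300,1.6,"x");b=crop(s,360,302,90,96,5,"s4"); 
cv2.imwrite(f"pics/{n}.png",np.hstack([a,b]))
E
python3 shot.py m5
```

```text
t 5.5 pos [ 0.5876 -0.1707  0.0666] rot [-1.5746e+00 -1.0000e-03  2.6150e-01] F [-0.25 -0.08  0.27] op 0.0002
shift mm [10.7  0.1 -0. ] twist 0.09
```

View pics/m5.png

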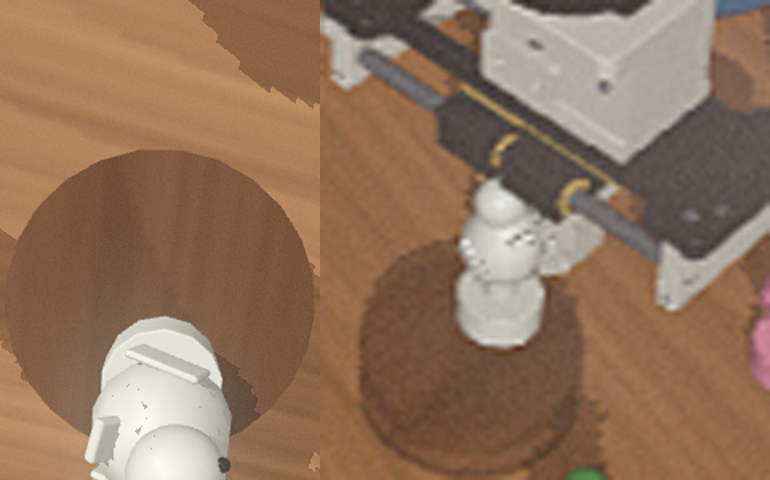

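>>> {"api": "send_rows", "payload": {
  "motion": [
    [[-0.0005,0,0,0],[-0.001,0,0,0],[-0.0015,0,0,0],[-0.002,0,0,0],[-0.0025,0,0,0],[-0.003,0,0,0],[-0.0035,0,0,0],[-0.004,0,0,0]]
  ]
}}

```text
time: 6.4
tool_pos: [0.5839, -0.1717, 0.0666]
tool_rot: [-1.575, -0.001, 0.262]
contact_force: [0.4, 0.7, -0.7]
opening: 0.0008
```

```bash
python3 shot.py m6
```

```text
t 6.4 pos [ 0.5839 -0.1717  0.0666] rot [-1.5747e+00 -1.2000e-03  2.6160e-01] F [ 0.42  0.7  -0.65] op 0.0008
shift mm [14.6  0.1 -0.1] twist 0.09
```

View pics/m6.png

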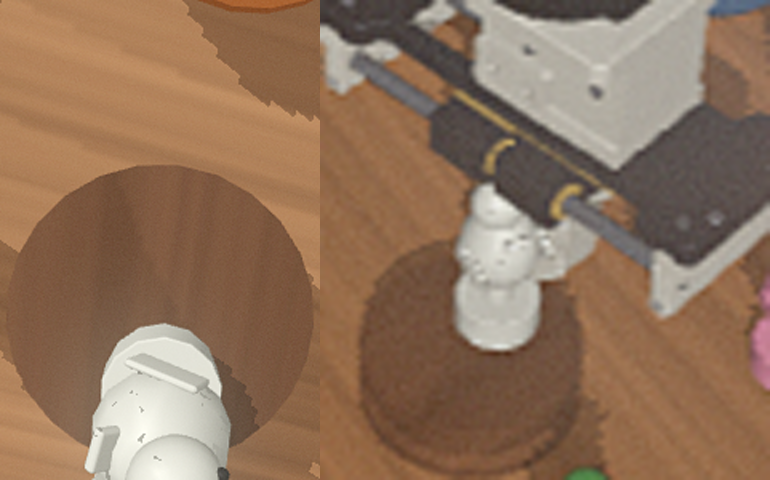

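The bird is sliding and upright. I'll measure the remaining distance from the foot's front edge to the stand's front edge, both at z = 30 mm; it should be 28 mm when centred.

```bash
cat > meas.py <<'E'
from h import *
import sys
from scipy.optimize import least_squares
to_tool((.598,-.168,.0665),.26)
w=read_camera("wrist"); f=w["frame"].astype(float)
hsv=cv2.cvtColor(w["frame"],cv2.COLOR_RGB2HSV)
# front foot edge: per column, first row from above where bright & unsaturated
white=((hsv[...,1]<60)&(hsv[...,2]>110)).astype(np.uint8)
pts=[]
for u in range(290,336,2):
    r=np.where(white[60:280,u])[0]
    if len(r): pts.append(unproj(w,(u,60+r[0]-.5),.03)[:2])
pts=np.array(pts)
# stand edge: strongest V drop radially, upper part
g=cv2.GaussianBlur(w["frame"],(0,0),1.2)[...,0].astype(float)
e=np.array(sensors.observe()["tool_pos"][:2])
ed=[]
S0=np.array(eval(sys.argv[2])) if len(sys.argv)>2 else np.array((.541,-.184))
for a in np.linspace(0,2*np.pi,120):
    d=np.array([np.cos(a),np.sin(a)])
    if d@np.array([-.966,-.26])<0.1: continue
    rr=np.arange(.036,.054,.0003)
    P=np.c_[S0+rr[:,None]*d,0*rr+.03]; uv=proj(w,P).astype(np.float32)
    if uv[:,1].min()<2 or uv[:,0].min()<2: continue
    v=cv2.remap(g.astype(np.float32),uv[None,:,0],uv[None,:,1],cv2.INTER_LINEAR)[0]
    dv=v[6:]-v[:-6]; k=np.argmax(dv)
    if dv[k]>12: ed.append(P[k+3,:2])
ed=np.array(ed)
fit=lambda p,r,x0:least_squares(lambda c:np.linalg.norm(p-c,axis=1)-r,x0,loss='soft_l1',f_scale=.0005)
s=fit(ed,.045,S0); b=fit(pts,.017,S0+[.01,.003])
S,B=s.x,b.x
print("S",S,len(ed),"rms",np.sqrt(np.mean(s.fun**2)),"B",B,len(pts),"rms",np.sqrt(np.mean(b.fun**2)))
R=Ro.from_euler('xyz',sensors.observe()["tool_rot"]).as_matrix()
d=np.r_[S-B,0]; print("needed move world mm",np.round(d*1000,2),"tool xyz",np.round(R.T@d*1000,2),"dist",np.linalg.norm(d)*1000)
crop(w,312,150,220,300,2,sys.argv[1],ov(S,B))
E
python3 meas.py f6
```

```text
t 6.5 pos [ 0.5838 -0.1718  0.0666] rot [-1.5747e+00 -1.1000e-03  2.6150e-01] F [ 0.65 -0.   -0.36] op 0.0007
shift mm [14.7  0.1 -0. ] twist 0.09
S [ 0.54108327 -0.18390799] 50 rms 0.001141152362570471 B [ 0.55597817 -0.17966809] 23 rms 0.0001764579076840735
needed move world mm [-14.89  -4.24   0.  ] tool xyz [-1.548e+01 -1.000e-02 -2.400e-01] dist 15.486600810318448
```

View pics/f6.png

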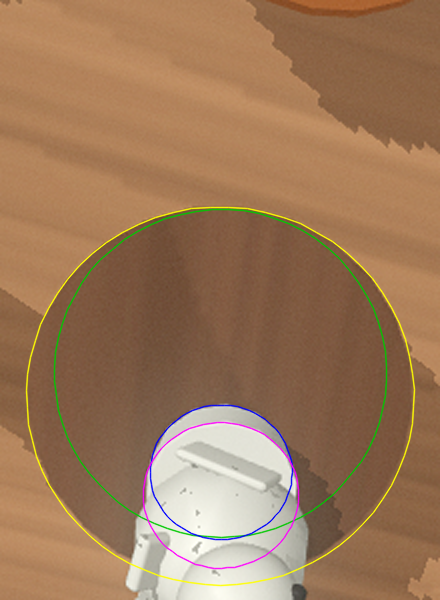

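The fit is very good: 15.5 mm to go along tool -x with zero lateral error. I'll push 9 mm and remeasure.

>>> {"api": "send_rows", "payload": {
  "motion": [
    [[-0.0005,0,0,0],[-0.001,0,0,0],[-0.0015,0,0,0],[-0.002,0,0,0],[-0.0025,0,0,0],[-0.003,0,0,0],[-0.0035,0,0,0],[-0.004,0,0,0]]
  ]
}}

```text
time: 7.35
tool_pos: [0.5799, -0.1728, 0.0666]
tool_rot: [-1.575, -0.001, 0.262]
contact_force: [0.4, 0.7, 0.2]
opening: 0.0004
```

>>> {"api": "send_rows", "payload": {
  "motion": [
    [[-0.0006,0,0,0],[-0.0012,0,0,0],[-0.0018,0,0,0],[-0.0024,0,0,0],[-0.003,0,0,0],[-0.0036,0,0,0],[-0.0042,0,0,0],[-0.0048,0,0,0]]
  ]
}}

```text
time: 8.15
tool_pos: [0.5753, -0.1741, 0.0666]
tool_rot: [-1.575, -0.001, 0.262]
contact_force: [0.4, 0.7, -0.1]
opening: 0.0002
```

```bash
python3 meas.py f7; python3 shot.py m7
```

```text
t 8.15 pos [ 0.5753 -0.1741  0.0666] rot [-1.5747e+00 -1.0000e-03  2.6160e-01] F [ 0.37  0.67 -0.14] op 0.0002
shift mm [23.5  0.1 -0. ] twist 0.09
S [ 0.54071573 -0.18385697] 50 rms 0.001466604323647712 B [ 0.54749648 -0.18209439] 23 rms 0.00017017766676647003
needed move world mm [-6.78 -1.76  0.  ] tool xyz [-7.01 -0.01  0.05] dist 7.006088019236968
t 8.2 pos [ 0.5752 -0.1741  0.0666] rot [-1.5746e+00 -9.0000e-04  2.6150e-01] F [ 0.   -1.25  1.03] op 0.0003
shift mm [23.6  0.1 -0. ] twist 0.09
```

View pics/m7.png

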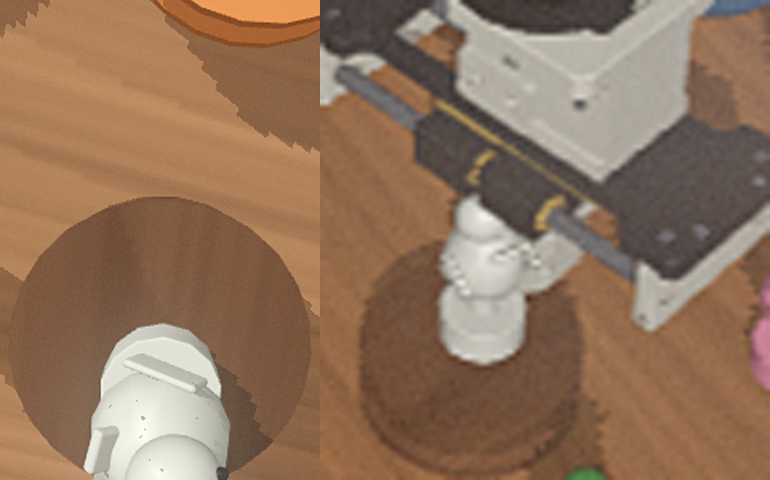

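The bird is upright and tracking the fingers, with 7.0 mm left. I'll push 5 mm more and remeasure.

>>> {"api": "send_rows", "payload": {
  "motion": [
    [[-0.0007,0,0,0],[-0.0014,0,0,0],[-0.0021,0,0,0],[-0.0028,0,0,0],[-0.0035,0,0,0],[-0.0042,0,0,0],[-0.0047,0,0,0],[-0.005,0,0,0]]
  ]
}}

```text
time: 9.1
tool_pos: [0.5703, -0.1754, 0.0666]
tool_rot: [-1.575, -0.001, 0.262]
contact_force: [1.1, 0.2, 0.3]
opening: 0.0004
```

```bash
python3 meas.py f8
```

```text
t 9.1 pos [ 0.5703 -0.1754  0.0666] rot [-1.5746e+00 -9.0000e-04  2.6150e-01] F [1.09 0.16 0.31] op 0.0004
shift mm [28.6  0.1 -0. ] twist 0.09
S [ 0.54010429 -0.18369608] 49 rms 0.001593336950952791 B [ 0.51121369 -0.19120952] 23 rms 0.002100535311284335
needed move world mm [28.89  7.51  0.  ] tool xyz [29.85  0.03 -0.21] dist 29.851613573369388
```

View pics/f8.png

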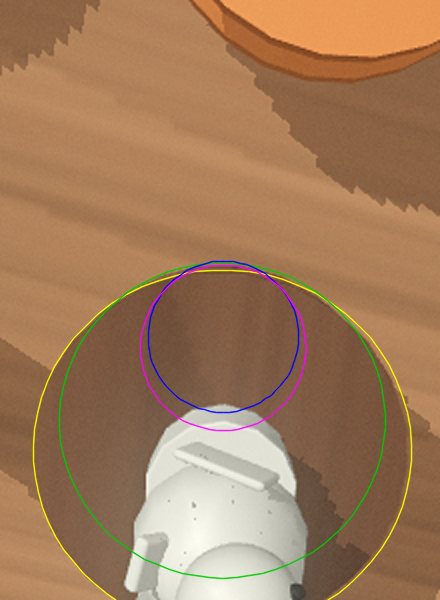

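The bird fit jumped to a mirrored minimum, since the start guess was too close. I'll fix the initial guess and make the stand fit more robust.

```bash
sed -i "s/S0+\[.01,.003\]/pts.mean(0)+[.015,.004]/; s/f_scale=.0005/f_scale=.0003/; s/loss='soft_l1'/loss='cauchy'/; s/.036,.054,.0003/.040,.050,.0002/" meas.py; python3 meas.py f9 "(.5407,-.1838)"; python3 meas.py f9 "(.541,-.184)"
```

```text
t 9.15 pos [ 0.5703 -0.1754  0.0666] rot [-1.5746e+00 -9.0000e-04  2.6150e-01] F [ 0.58 -1.61  0.08] op 0.0004
shift mm [28.6  0.1 -0. ] twist 0.09
S [ 0.54085406 -0.18428476] 48 rms 0.0013530445605025119 B [ 0.5425337  -0.18342936] 23 rms 0.00017912875118466097
needed move world mm [-1.68 -0.86  0.  ] tool xyz [-1.84 -0.   -0.39] dist 1.8849179885729723
t 9.2 pos [ 0.5704 -0.1753  0.0666] rot [-1.5746e+00 -9.0000e-04  2.6150e-01] F [ 1.26 -0.66  0.15] op 0.0003
shift mm [28.6  0.1 -0.1] twist 0.09
S [ 0.54084939 -0.18419121] 47 rms 0.0011197244653980832 B [ 0.54255302 -0.1834017 ] 23 rms 0.00018949570544888006
needed move world mm [-1.7  -0.79  0.  ] tool xyz [-1.85 -0.   -0.32] dist 1.877685343348345
```

View pics/f9.png

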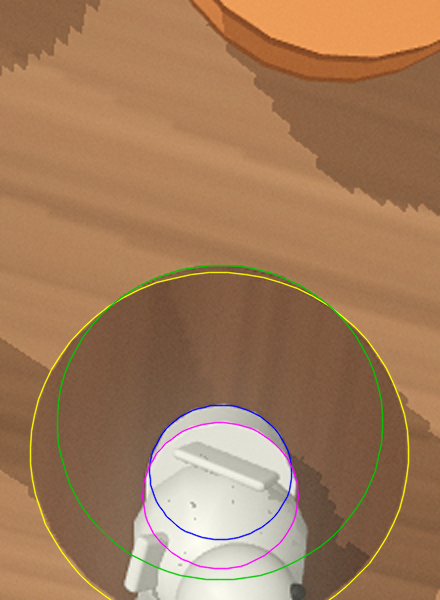

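Good fit, with 1.8 mm remaining. Pushing 1.8 mm, holding, then backing off along +x.

>>> {"api": "send_rows", "payload": {
  "motion": [
    [[-0.0004,0,0,0],[-0.0008,0,0,0],[-0.0012,0,0,0],[-0.0015,0,0,0],[-0.0018,0,0,0],[-0.0018,0,0,0]]
  ]
}}

```text
time: 9.85
tool_pos: [0.5686, -0.1758, 0.0666]
tool_rot: [-1.575, -0.001, 0.261]
contact_force: [0.4, 0.0, -0.1]
opening: 0.0004
```

>>> {"api": "send_rows", "payload": {
  "motion": [
    [[0.0005,0,0,0],[0.0015,0,0,0],[0.003,0,0,0],[0.005,0,0,0],[0.0075,0,0,0],[0.01,0,0,0],[0.0125,0,0,0],[0.015,0,0,0]]
  ]
}}

```text
time: 10.65
tool_pos: [0.5833, -0.1719, 0.0666]
tool_rot: [-1.575, -0.001, 0.262]
contact_force: [0.2, -0.0, -0.2]
opening: 0.0006
```

>>> {"api": "send_rows", "payload": {
  "motion": [
    [[0,0,0,0],[0,0,0,0],[0,0,0,0]]
  ]
}}

```text
time: 10.95
tool_pos: [0.5832, -0.1719, 0.0665]
tool_rot: [-1.575, -0.001, 0.262]
contact_force: [0.3, -0.1, -0.0]
opening: 0.0001
```

```bash
python3 meas.py f10 "(.541,-.184)"; python3 shot.py m10
```

```text
t 10.95 pos [ 0.5832 -0.1719  0.0665] rot [-1.5745e+00 -6.0000e-04  2.6160e-01] F [ 0.28 -0.08 -0.02] op 0.0001
shift mm [15.3  0.  -0.1] twist 0.09
S [ 0.54115566 -0.18404712] 47 rms 0.0008279419184049212 B [ 0.54082538 -0.18397453] 23 rms 0.0001500862892063113
needed move world mm [ 0.33 -0.07  0.  ] tool xyz [ 0.3   0.   -0.16] dist 0.338171155251994
t 11.0 pos [ 0.5832 -0.1719  0.0665] rot [-1.5745e+00 -6.0000e-04  2.6150e-01] F [ 0.11 -0.39  0.57] op 0.0003
shift mm [15.3  0.  -0.1] twist 0.09
```

View pics/f10.png

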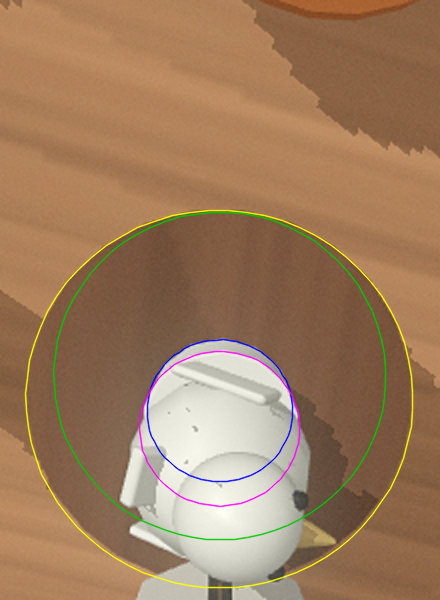

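View pics/m10.png

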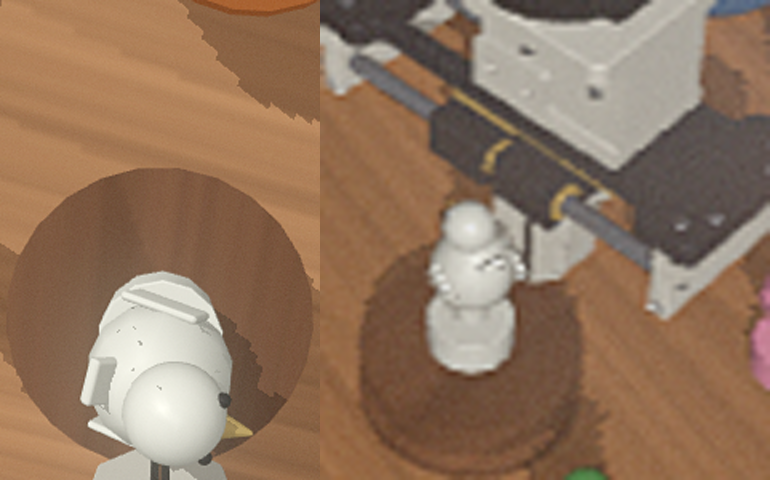

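By the wrist camera the bird is centred to 0.3 mm and upright. I'll back off, rise, and cross-check with the top and side cameras.

>>> {"api": "send_rows", "payload": {
  "motion": [
    [[0.003,0,0,0],[0.008,0,0,0],[0.013,0,0,0],[0.018,0,0,0],[0.02,-0.005,0,0],[0.02,-0.02,0,0],[0.02,-0.04,0,0],[0.02,-0.06,0,0]]
  ]
}}

```text
time: 11.9
tool_pos: [0.6024, -0.1664, 0.1273]
tool_rot: [-1.574, -0.0, 0.262]
contact_force: [0.5, 0.8, 0.1]
opening: 0.0007
```

>>> {"api": "send_rows", "payload": {
  "motion": [
    [[0,-0.02,0,0],[0,-0.04,0,0],[0,-0.07,0,0],[0,-0.1,0.03,0],[0,-0.12,0.06,0],[0,-0.12,0.1,0],[0,-0.12,0.14,0],[0,-0.12,0.16,0]]
  ]
}}

```text
time: 12.7
tool_pos: [0.5599, -0.0086, 0.2476]
tool_rot: [-1.574, -0.001, 0.264]
contact_force: [1.0, -0.1, -0.2]
opening: 0.0003
```

>>> {"api": "send_rows", "payload": {
  "motion": [
    [[0,0,0.04,0],[0,0,0.06,0],[0,0,0.06,0],[0,0,0.06,0],[0,0,0.06,0]]
  ]
}}

```text
time: 13.2
tool_pos: [0.5447, 0.0484, 0.2476]
tool_rot: [-1.574, -0.001, 0.263]
contact_force: [0.2, -0.5, -0.3]
opening: 0.0005
```

```bash
python3 - <<'E'
from h import *
to_tool((.6,0,.3),.26)
t=read_camera("top");s=read_camera("side")
cv2.imwrite("pics/topf.png",t["frame"][:,:,::-1])
i=[crop(c,*p,60,72,6,"x",ov(S,S)) for c,p,S in ((t,(400,260),(.5395,-.1805)),(s,(347,318),(.541,-.183)))]
cv2.imwrite("pics/ovf.png",np.hstack(i))
E
```

```text
t 13.2 pos [0.5447 0.0484 0.2476] rot [-1.5742e+00 -1.2000e-03  2.6280e-01] F [ 0.16 -0.47 -0.31] op 0.0005
shift mm [ 40.9 -52.2 -61.3] twist 0.16
```

View pics/ovf.png

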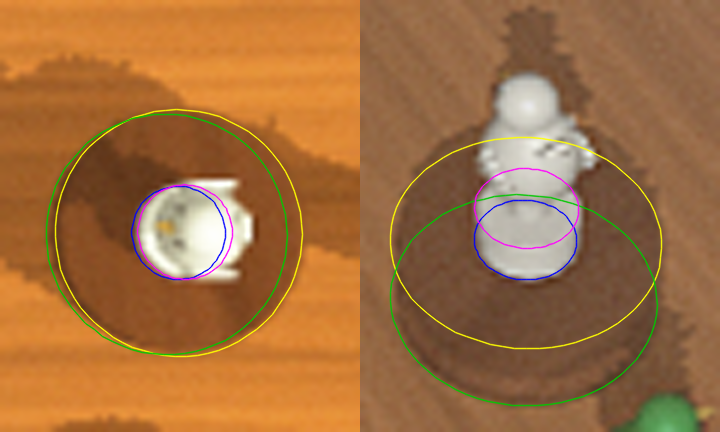

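View pics/topf.png

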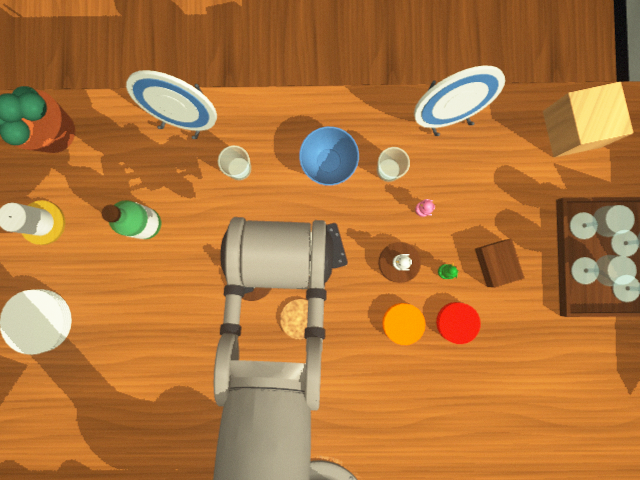

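All three cameras agree that the foot is centred. In the top view it fits to about 1 mm, the bird is upright at (401,262), and the visible bystanders are where they were. The arm is clear, so I'm handing in.

```bash
python3 -c "
from cell import hand_in
print(hand_in())"
```

```text
the job is handed in; nothing more can be done
None
```

The off-centre white bird now stands upright at the centre of its own stand, and the job is handed in at about 13 s of the 54 s allowed. I pushed it about 18 mm at its foot with the closed fingertips, at 5–7 mm/s, then backed off and raised the arm clear.

- **Centring:** the last wrist-camera fit put the bird 0.3 mm from the stand's axis. The top and side overlays agree to about 1 mm.
- **Forces:** readings stayed within sensor noise, under about 2 N, while pushing. The only larger one was about 5 N, in free air as the arm stopped after the transit.
- **Disagreements:** one bird fit landed on a wrong mirrored solution partway through, so I corrected the starting guess and remeasured before the last push. The cameras differ by about 2–3 mm in absolute position, so I judged the centring only by comparing bird and stand within the same image.
- **Not confirmed:** in the final top picture the arm hid the other bird, its stand and the jar, and covered part of the coaster. The arm passed over that area only with the fingertips more than 20 cm above the table and stayed clear of it while pushing. Everything I could see in that picture was where it had been.

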